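# Put the lime scoop away without tipping its bell holder

### The arm

A 6-joint arm with a two-finger parallel gripper is mounted at the origin on the work surface. World frame = base frame: x ahead of the robot, y to its left, z up, the work surface at z = 0. Lengths are in m, angles in rad, forces in N, time in s.
With the tool pointing down it reaches from about 0.375 to 0.75 m from the base axis. Payload 9 kg.
Tool frame: the origin (TCP) lies midway between the tips of the shut fingers; the grasp point (between the pads) lies 19 mm behind it; z points along the fingers, y is the line along which they close (so a half turn about z gives the same grasp; the last joint's range is limited). The gripper opens to 85 mm and grips with 20 to 120 N. Pads are 22 mm wide; open, the fingers measure 114 mm over their backs; the gripper's body (76 mm by 85 mm) begins 54 mm behind the grasp point. The pads swing forward as they close: fully open they stand 13 mm farther back than shut.
Start: joints at [0.882, 0.104, 0.097, 1.564, 0, 1.353], TCP at [0.272, 0.535, 0.231] pointing down, gripper open.
Joint ranges: [-2.99, 2.99], [-0.84, 1.86], [-1.1, 1.16], [-1.84, 2.11], [-1.51, 1.56], [-3.14, 3.14]. Speed limits (rad/s): [2.22, 2.22, 2.57, 3.14, 3.14, 3.14].

### API

Orientations are given as a unit quaternion [x, y, z, w].
In Python, from bench import read_state, read_camera, finish_job, search_frame gives the robot as it stands. The module is installed in compiled form; this text tells all that it offers.
- The arm moves only by the shell command python3 -m pendant 'ROWS' [OPENING] [FORCE]. ROWS is JSON, a list of rows, each a list of 6 numbers: the shift along the world's x, y, z each as a share of 0.1 m, from -1 to 1, then the turn, a rotation vector about the world's x, y, z each as a share of 45 degrees, from -1 to 1. A call has exactly 8 rows; each row shifts and turns the commanded pose from where the row before left it; what a row does not reach is not made up. A row lasts 1/10 s, in which the tool goes at most 50 mm and 8.59 degrees, less where a joint would pass 70% of its speed; a pose out of reach is approached as far as the arm can. A call with a number of a shift or a turn outside -1 to 1 is refused whole. A call with a gripper value outside its range is refused whole. OPENING is the closure, from -1 (fully open) to 1 (shut), so that 0 is half open, set as the call begins (- or left out, the last holds). The fingers move at their own pace and stop on an object; FORCE is the grip in N (left out, the last holds). Time passes only in rows, so rows that do not move let the fingers close, or fill a call up. It gives the time, the measured TCP pose, the force, the opening and the grip force at its end, in the units of the state.
- read_state(): the state, without advancing time (a new reading comes with each control period).
- read_camera(name): name is "side" or "top"; returns a dict with "image" (400x640x3 uint8, blue, green, red), "fx", "fy", "cx", "cy" (pixels), "cam_to_world" (4x4, takes a point from camera to world coordinates). Camera axes: x right, y down, z forward; pixel columns grow to the right and rows downward; lengths in m; the calibration is good to about 2 mm. A picture is of the moment at which its call begins. There is no depth.
- finish_job(): hands the job in; it is judged then, once.
Trained networks look in a picture, given as the dict that the camera call returned (one of the last four; its "shot" number tells which), for a name from the list of things; names that differ only in an ending like _2 or _b are one class to them, and where a whole thing is asked for, a point or a joint stands for the part that bears it (a point fixed in the world has none). Each returns a list of dicts, best first, with "score" (0 to 1); they miss things now and then, are a little off and sometimes report something else, mostly with a low value. They report only what shows in the picture. A call takes as long as a camera call. They do not tell look-alikes from the thing itself.
- search_frame(picture, thing): "position" ([x, y, z] in m, in world coordinates, good to about 4 mm: the middle of the surface that is visible of it).
The state is a dict: "time": time; "joints": joint angles; "qvel": joint speeds; "joint_torque": joint torques, N m; "position": TCP position; "tool_rot": TCP orientation; "ft_force": force on the tool from outside, world axes, zero at the start; "ft_torque": the same for the moment, N m; "opening": opening from 0.0 (shut) to 1.0 (fully open); "grip_force": force on a finger pad.
Only numpy, scipy, OpenCV 4.12 (cv2) and the standard library are available. Lean on these libraries where they do the work, as an engineer would, in place of code of your own. Each camera call takes 0.05 s, during which the arm holds its last target. There are 200 camera calls.

### The job

First lift the flap of the red clip-top container fully open, past upright, so that it stays. Then draw the lime scoop out of its light leaning chrome holder, straight along the socket so that the holder neither tips nor shifts, set the scoop down (do not drop it) standing upright, handle up, on the floor of the container's larger bay, and shut the flap over it. Leave everything else where it stands, including the copper holder with the cream scoop.

Things in the scene. Friction and masses are not known exactly. Their poses are not given: they have to be found in the camera images.
- caddy: Red clip-top container, fixed, 150 (its x) x 200 (its y) x 130 mm high, walls and floor 5 mm. Origin: centre of its underside; z up, x from the lip side (front, towards the robot) to the hinge side. White 45 mm clips stand 8 mm out from the middles of its two y ends. A 4 mm cream divider, 65 mm above the underside, at y = +40 mm splits it into the larger bay (y -95 to +38 mm, empty) and a small bay (y +42 to +95 mm) with a green tin.
- bay (a point): Centre of the floor of the larger bay (140 mm in x, 133 mm in y), 5 mm above the container's underside; axes as the container's.
- flap (a joint): Angle of the container's flap: 0 shut, grows as it opens, up to 1.85; 1.57 is upright. It may start slightly ajar. Dark red panel 150 x 200 x 5 mm lying on the rim, hinged along the container's rear (+x) rim. A white 90 mm wide, 5 mm thick lip runs on from the middle of its front edge, 28 mm outwards and turned up 35 degrees, so a fingertip fits under it. The stiff hinge stays where it is left; about 2 N at the lip moves it either way.
- flap_hinge (a point): Middle of the flap's hinge line, on the rear rim, at the underside of the flap; 75 mm in +x from and 130.5 mm above the container's origin; the hinge line runs along its y. Its axes turn with the flap (aligned with the container's at angle 0).
- flap_lip (a point): Middle of the outer edge of the white lip: at angle 0 it lies 178 mm in front of (-x) and 22 mm above the hinge point. Moves with the flap.
- scoop: Lime plastic scoop, 60 g, 115 mm long. Origin: centre of the bowl's open end; z along the scoop towards the handle. Bowl 40 (x) x 30 (y) x 60 mm (z 0 to 60); straight handle 22 (x) x 16 (y) mm from z 60 to 115. It stands bowl down in the chrome holder's socket, handle up, leaning 18 degrees; its x and y lie along the socket's sides. It can stand upright by itself on its open end.
- scoop_grip (a point): Point on the lime scoop's handle axis, 92 mm from its origin; axes as the scoop's.
- bell: Chrome bell-footed scoop holder, loose and light (about 100 g; varies), foot 90 mm across. Origin: centre of the underside, z up. Its rectangular socket (bore 44 x 34 mm, 2 mm clear of the bowl all round, 55 mm deep, walls 3 mm) leans 18 degrees from vertical towards the holder's +x; the bore's floor centre is at (-15, 0, 26) mm.
- bell_mouth (a point): Centre of the chrome holder's socket mouth, at (2, 0, 78) mm from the holder's origin; axes as the holder's (z vertical, not along the bore).
- bell2: Copper holder, same shape as the chrome one. Leave alone.
- scoop2: Cream scoop, same shape as the lime one, in the copper holder. Leave alone.
- jar: Empty open glass jar, 84 mm across, 140 mm high; origin centre of underside.
- bottle: Amber glass bottle, 56 mm across, 190 mm high; origin centre of underside.
- mug: Blue mug, 76 mm across, 85 mm high, handle standing out about 30 mm towards its +y; origin centre of underside.
- spice: Yellow can, 48 mm across, 60 mm high; origin centre of underside.
- pot: Terracotta pot, 84 mm across (140 mm over its two side handles), 80 mm high; origin centre of underside.
- tin: Green tin, 44 mm across, 55 mm high, in the container's small bay; origin centre of underside.
Things that resemble listed ones, but are neither listed nor needed, are in the scene too. Several things have the shape of the scoop; the one meant has the colours described above.

How it is judged:
By the outcome, as a careful person would: the job done as asked, in the order asked, and still so for the second after the job is handed in, with the robot touching nothing.
It also fails if it takes over 64 s, if anything falls off the work surface, if the arm or the gripper's body presses on something with over 40 N, if the wrist force passes 120 N, or if a joint passes its speed limit or range.

## Working session

There is one attempt and no reset: what is moved stays moved. The work goes in short steps, Python scripts to look and compute and a shell command to move; the robot and the scene stay as the last step left them, time stands still between calls to the robot, and variables do not carry over. Pictures are saved under pics/ and viewed, at most 10 in all, crops included, and the job is handed in when it is done.

```bash
mkdir -p pics; cat > h.py <<'E'
import numpy as np, cv2
from scipy.spatial.transform import Rotation as R
from bench import *
def proj(p,pts):
    T=np.linalg.inv(p["cam_to_world"]); q=(np.atleast_2d(pts)@T[:3,:3].T)+T[:3,3]
    return np.c_[p["fx"]*q[:,0]/q[:,2]+p["cx"],p["fy"]*q[:,1]/q[:,2]+p["cy"]]
def ray(p,u,v):
    T=np.array(p["cam_to_world"]); d=T[:3,:3]@np.array([(u-p["cx"])/p["fx"],(v-p["cy"])/p["fy"],1]); return T[:3,3],d/np.linalg.norm(d)
def onz(p,u,v,z):
    o,d=ray(p,u,v); return o+d*(z-o[2])/d[2]
def save(p,n,crop=None,s=1):
    im=p["image"]
    if crop: x0,y0,x1,y1=crop; im=im[y0:y1,x0:x1]
    cv2.imwrite("pics/"+n,cv2.resize(im,None,fx=s,fy=s,interpolation=cv2.INTER_CUBIC))
E
python3 - <<'E'
from h import *
for n in ["top","side"]:
    p=read_camera(n); save(p,n+"0.png"); print(n,p["fx"],p["cx"],p["cy"],np.round(p["cam_to_world"],3).tolist())
    for t in ["caddy","flap","flap_lip","scoop","bell","bell_mouth","bell2","scoop2","jar","bottle","mug","spice","pot","tin"]:
        for d in search_frame(p,t)[:4]:
            print(t,round(d["score"],2),np.round(d["position"],3),proj(p,d["position"])[0].round())
s=read_state();print(s["time"],s["position"],s["tool_rot"])
E
```

```text
top 494.21186081318154 322.1454575202652 194.0039969084826 [[0.002, -0.992, 0.123, 0.279], [-1.0, -0.0, 0.015, -0.046], [-0.015, -0.123, -0.992, 1.71], [0.0, 0.0, 0.0, 1.0]]
caddy 0.87 [0.507 0.225 0.147] [245. 183.]
flap 0.92 [0.51  0.237 0.144] [242. 183.]
flap 0.75 [ 0.449 -0.034  0.018] [326. 205.]
flap_lip 0.64 [0.506 0.237 0.147] [242. 184.]
flap_lip 0.23 [ 0.707 -0.373  0.04 ] [425. 130.]
scoop 0.86 [0.694 0.32  0.026] [225. 135.]
scoop 0.68 [ 0.246 -0.298  0.027] [405. 265.]
scoop 0.64 [0.301 0.204 0.029] [256. 248.]
scoop 0.58 [ 0.321 -0.447  0.03 ] [449. 243.]
bell 0.69 [ 0.452 -0.294  0.019] [402. 204.]
bell 0.64 [ 0.449 -0.033  0.014] [326. 205.]
bell_mouth 0.86 [ 0.449 -0.035  0.016] [326. 206.]
bell2 0.69 [ 0.452 -0.294  0.019] [402. 204.]
bell2 0.64 [ 0.449 -0.033  0.014] [326. 205.]
scoop2 0.86 [0.694 0.32  0.026] [225. 135.]
scoop2 0.68 [ 0.246 -0.298  0.027] [405. 265.]
scoop2 0.64 [0.301 0.204 0.029] [256. 248.]
scoop2 0.58 [ 0.321 -0.447  0.03 ] [449. 243.]
jar 0.75 [ 0.732 -0.175  0.079] [368. 120.]
bottle 0.93 [0.702 0.    0.125] [316. 126.]
bottle 0.36 [ 0.449 
[... 872 characters left out ...]
8.]
bell 0.65 [ 0.45  -0.054  0.031] [318. 229.]
bell_mouth 0.67 [ 0.454 -0.055  0.033] [319. 229.]
bell2 0.65 [ 0.45  -0.054  0.031] [318. 229.]
scoop2 0.95 [ 0.326 -0.447  0.032] [352. 389.]
scoop2 0.91 [0.302 0.195 0.031] [236. 191.]
scoop2 0.73 [ 0.456 -0.302  0.101] [370. 286.]
scoop2 0.73 [ 0.53  -0.182  0.049] [368. 248.]
bottle 0.95 [ 0.705 -0.008  0.097] [388. 171.]
mug 0.86 [ 0.362 -0.173  0.049] [307. 272.]
spice 0.81 [ 0.529 -0.181  0.052] [368. 247.]
pot 0.84 [ 0.704 -0.368  0.056] [472. 273.]
pot 0.26 [ 0.456 -0.025  0.098] [314. 205.]
tin 0.15 [ 0.363 -0.171  0.051] [307. 271.]
1.5 [0.27219804 0.53476221 0.23134424] [2.33257884e-01 9.72414908e-01 6.44991571e-05 3.50318890e-05]
```

View pics/top0.png

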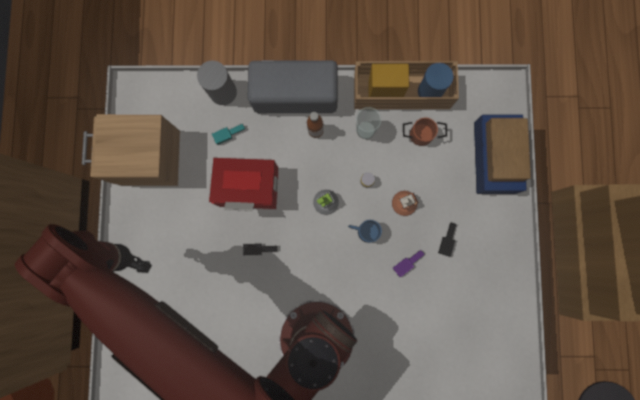

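View pics/side0.png

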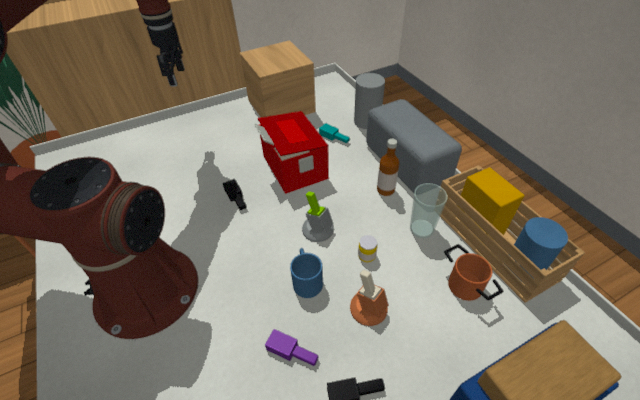

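The lime scoop stands in the chrome holder at top (326,202) / side (314,205). Possible confusions are cream in copper at top (405,202), teal (228,133), black (260,249) and (448,239), and purple (409,263), the last four all lying on the table. I choose the lime one and check it in a close crop.

```bash
python3 - <<'E'
import cv2,numpy as np
t=cv2.imread("pics/top0.png");s=cv2.imread("pics/side0.png")
c=lambda im,x,y,w,h:cv2.resize(im[y:y+h,x:x+w],(400,300),interpolation=cv2.INTER_CUBIC)
m=np.vstack([np.hstack([c(t,204,150,80,60),c(s,245,100,100,75)]),np.hstack([c(t,304,180,48,36),c(s,280,175,80,60)])])
cv2.imwrite("pics/m0.png",cv2.convertScaleAbs(m,alpha=1.4))
E
```

```text
(no output)
```

View pics/m0.png

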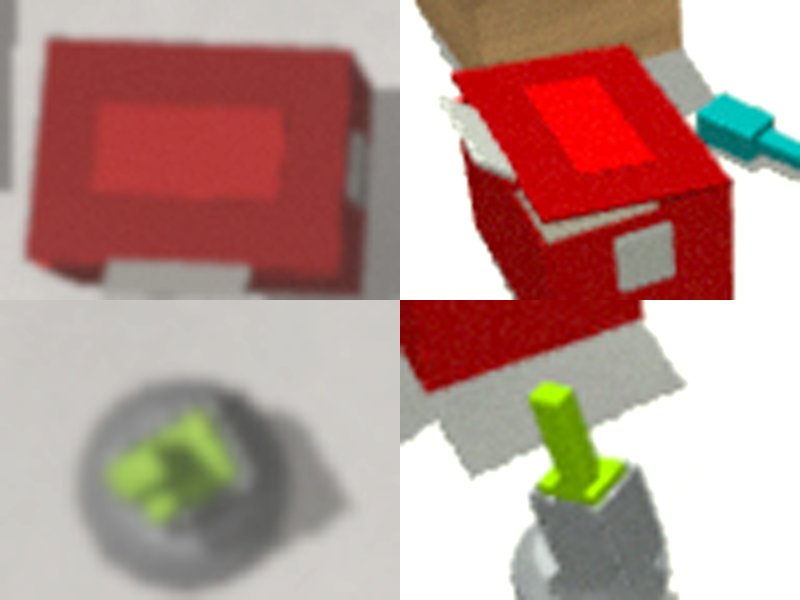

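The crop confirms the lime scoop in the chrome socket, its handle leaning left and down in the top view. The flap is slightly ajar, with the white lip along the front edge. Next I fit both poses.

```bash
cat > fit.py <<'E'
from h import *
from scipy.optimize import least_squares, minimize
def lime(p):
    h=cv2.cvtColor(p["image"],cv2.COLOR_BGR2HSV); return ((h[...,0]>33)&(h[...,0]<50)&(h[...,1]>120)&(h[...,2]>60)).astype(np.uint8)
def box(x,y,z0,z1): return np.array([[a*x/2,b*y/2,z] for a in(-1,1) for b in(-1,1) for z in(z0,z1)])
def sil(p,T,r,parts,roi):
    x0,y0,x1,y1=roi; m=np.zeros(((y1-y0)*4,(x1-x0)*4),np.uint8)
    for b in parts:
        q=(proj(p,b@r.T+T)-[x0-.5,y0-.5])*4
        cv2.fillConvexPoly(m,cv2.convexHull((q*16).round().astype(np.int32)),255,shift=4)
    return cv2.resize(m,(x1-x0,y1-y0),interpolation=cv2.INTER_AREA)/255.
def holder_pose(v):
    r=R.from_euler("z",v[2])*R.from_euler("y",np.deg2rad(18))
    T=np.array([v[0],v[1],0])+R.from_euler("z",v[2]).apply([-.015,0,.026]); return T,r.as_matrix()
E
python3 - <<'E'
from fit import *
P={n:read_camera(n) for n in("top","side")}
obs={"top":np.array([[213.6,157.6],[274,159.6],[209.6,202],[272.4,205],[225,208],[253.2,209]]),"side":np.array([[302.5,111.2],[328,145.5],[258.8,118.2],[281.2,155]])}
loc=np.array([[0,.1,.005],[0,-.1,.005],[-.15,.1,.005],[-.15,-.1,.005],[-.1745,.045,.022],[-.1745,-.045,.022]])
def f(v):
    w=R.from_euler("y",v[3]).apply(loc)+[.075,0,.1305]; w=R.from_euler("z",v[2]).apply(w)+[v[0],v[1],0]
    return np.concatenate([(proj(P[n],w[:len(obs[n])])-obs[n]).ravel() for n in P])
s=least_squares(f,[.5,.22,0,.1]);print("caddy",s.x.round(4),f(s.x).round(1))
roi={"top":(300,170,360,230),"side":(285,170,355,240)}
M={n:lime(P[n])[roi[n][1]:roi[n][3],roi[n][0]:roi[n][2]].astype(float) for n in P}
print({n:M[n].sum() for n in M})
parts=[box(.04,.03,.055,.06),box(.022,.016,.06,.115)]
def c(v):
    T,r=holder_pose(v); return sum(np.abs(cv2.GaussianBlur(sil(P[n],T,r,parts,roi[n]),(0,0),1)-cv2.GaussianBlur(M[n],(0,0),1)).sum()/M[n].sum() for n in P)
best=min((minimize(c,[.45,-.04,y],method="Nelder-Mead",options=dict(initial_simplex=[[.45,-.04,y],[.47,-.04,y],[.45,-.02,y],[.45,-.04,y+.3]])) for y in np.arange(0,6.28,.5)),key=lambda b:b.fun)
v=best.x;T,r=holder_pose(v);print("holder",v.round(4),best.fun,"origin",T.round(4),"axis",r[:,2].round(3),"x",r[:,0].round(3),"grip",(T+r[:,2]*.092).round(4))
E
```

```text
caddy [ 0.5156  0.2343 -0.0374  0.1388] [ 0.1 -0.5  1.1 -0.3 -0.5 -0.2 -0.5 -0.9 -0.4  0.7  0.1  0.8 -0.4 -0.2
  1.2  0.3 -1.1 -0.4 -0.1  0.3]
{'top': np.float64(65.0), 'side': np.float64(254.0)}
holder [ 0.4621 -0.031   2.1357] 1.065689496402607 origin [ 0.4701 -0.0437  0.026 ] axis [-0.165  0.261  0.951] x [-0.509  0.803 -0.309] grip [ 0.4549 -0.0196  0.1135]
```

```bash
python3 -m pendant '[[0.1,-0.3,0.05,0,0,0.13],[0.1,-0.3,0.05,0,0,0.13],[0.1,-0.3,0.05,0,0,0.13],[0.1,-0.3,0.05,0,0,0.13],[0.1,-0.3,0.05,0,0,0.13],[0.1,-0.3,0.05,0,0,0.13],[0.1,-0.3,0.05,0,0,0.13],[0.1,-0.3,0.05,0,0,0.13]]' 1 40; python3 -m pendant '[[0,-0.05,0,0.065,-0.178,0],[0,-0.05,0,0.065,-0.178,0],[0,-0.05,0,0.065,-0.178,0],[0,-0.05,0,0.065,-0.178,0],[0,-0.05,0,0.065,-0.178,0],[0,-0.05,0,0.065,-0.178,0],[0,-0.05,0,0.065,-0.178,0],[0,-0.05,0,0.065,-0.178,0]]'; python3 - <<'E'
from h import *
s=read_state();r=R.from_quat(s["tool_rot"]).as_matrix();print(np.round(s["joints"],3),s["position"].round(3) if hasattr(s["position"],"round") else s["position"],r.round(2).tolist())
E
```

```text
time: 2.4
position: [0.3524, 0.2936, 0.2717]
tool_rot: [-0.174, 0.985, 0.0, 0.0]
ft_force: [0.1, 0.2, 0.7]
opening: -0.002
grip_force: 0.0
time: 3.2
position: [0.4592, 0.4085, 0.3125]
tool_rot: [-0.131, 0.89, 0.036, 0.435]
ft_force: [0.6, -0.2, 0.1]
opening: 0.001
grip_force: 0.0
[ 0.688 -0.841 -0.795  0.767 -0.356  0.234] [0.459 0.408 0.313] [[-0.59, -0.26, 0.77], [-0.2, 0.96, 0.18], [-0.78, -0.05, -0.62]]
```

```bash
cat > rv.py <<'E'
from h import *
import sys
def rows(z,y,n=8):
    s=read_state();C=R.from_quat(s["tool_rot"]);z=np.array(z,float);z/=np.linalg.norm(z)
    for k in(1,-1):
        Y=k*np.array(y,float);Y-=z*(Y@z);Y/=np.linalg.norm(Y)
        D=(R.from_matrix(np.c_[np.cross(Y,z),Y,z])*C.inv()).as_rotvec()
        print("y sign",k,"total deg",np.rad2deg(np.linalg.norm(D)).round(1),"row share/%d"%n,(D/(np.pi/4)/n).round(3),"pos",np.round(s["position"],4),"J",np.round(s["joints"],2))
E
python3 - <<'E'
from rv import *
rows([0,.82,-.57],[1,0,0],16)
E
```

```text
y sign 1 total deg 139.6 row share/16 [ 0.103  0.13  -0.1  ] pos [0.4592 0.4085 0.3125] J [ 0.69 -0.84 -0.8   0.77 -0.36  0.23]
y sign -1 total deg 74.9 row share/16 [0.007 0.    0.104] pos [0.4592 0.4085 0.3125] J [ 0.69 -0.84 -0.8   0.77 -0.36  0.23]
```

```bash
python3 -m pendant '[[0,-0.25,0.1,0.01,0,0.185],[0,-0.25,0.1,0.01,0,0.185],[0,-0.25,0,0.01,0,0.185],[0,-0.25,0,0.01,0,0.185],[0,-0.25,0,0.01,0,0.185],[0,-0.25,0,0.01,0,0.185],[0,-0.25,0,0.01,0,0.185],[0,-0.25,0,0.01,0,0.185]]'; python3 - <<'E'
from rv import *
rows([0,.82,-.57],[1,0,0],8)
E
```

```text
time: 4.0
position: [0.5075, 0.281, 0.339]
tool_rot: [-0.553, 0.724, 0.24, 0.335]
ft_force: [0.5, 0.1, 0.4]
opening: 0.0
grip_force: 0.0
y sign 1 total deg 171.3 row share/8 [ 0.055  0.371 -0.292] pos [0.5075 0.281  0.339 ] J [-0.15 -0.44 -0.39  1.46  0.84 -1.38]
y sign -1 total deg 17.3 row share/8 [0.019 0.001 0.044] pos [0.5075 0.281  0.339 ] J [-0.15 -0.44 -0.39  1.46  0.84 -1.38]
```

```bash
python3 -m pendant '[[-0.12,-0.2,-0.05,0.02,0,0.045],[-0.12,-0.2,-0.05,0.02,0,0.045],[-0.12,-0.2,-0.05,0.02,0,0.045],[-0.12,-0.2,-0.05,0.02,0,0.045],[-0.12,-0.2,-0.05,0.02,0,0.045],[-0.12,-0.2,-0.05,0.02,0,0.045],[-0.12,-0.2,-0.05,0.02,0,0.045],[-0.12,-0.2,-0.05,0.02,0,0.045]]'; python3 - <<'E'
from rv import *
rows([0,.82,-.57],[1,0,0],8)
E
```

```text
time: 4.8
position: [0.4107, 0.1215, 0.298]
tool_rot: [0.627, -0.623, -0.329, -0.331]
ft_force: [1.1, -0.9, -0.7]
opening: -0.002
grip_force: 0.0
y sign 1 total deg 179.7 row share/8 [ 0.    -0.411  0.283] pos [0.4107 0.1215 0.298 ] J [-0.61 -0.15 -0.33  2.09  0.74 -2.47]
y sign -1 total deg 0.6 row share/8 [-0.001  0.001 -0.001] pos [0.4107 0.1215 0.298 ] J [-0.61 -0.15 -0.33  2.09  0.74 -2.47]
```

```bash
python3 -m pendant '[[0.0,0.0,-0.2,0,0,0],[0.0,0,-0.2,0,0,0],[0,0,-0.2,0,0,0],[0,0,-0.2,0,0,0],[0,0,-0.2,0,0,0],[0.02,0,-0.2,0,0,0],[0.02,0,-0.2,0,0,0],[0.02,0,-0.18,0,0,0]]'; python3 - <<'E'
from rv import *
rows([0,.82,-.57],[1,0,0],8)
a=read_camera("side");b=read_camera("top")
c=lambda im,x,y,w,h:cv2.resize(im["image"][y:y+h,x:x+w],(400,400),interpolation=cv2.INTER_CUBIC)
cv2.imwrite("pics/m1.png",np.hstack([c(a,220,90,130,130),c(b,200,140,150,150)]))
E
```

```text
time: 5.6
position: [0.4172, 0.1224, 0.1392]
tool_rot: [0.627, -0.624, -0.329, -0.331]
ft_force: [0.8, 0.4, 0.6]
opening: 0.003
grip_force: 0.0
y sign 1 total deg 179.7 row share/8 [-0.    -0.411  0.284] pos [0.4172 0.1224 0.1392] J [-0.6  -0.01 -0.5   1.78  0.75 -2.45]
y sign -1 total deg 0.5 row share/8 [-0.001  0.001 -0.   ] pos [0.4172 0.1224 0.1392] J [-0.6  -0.01 -0.5   1.78  0.75 -2.45]
```

View pics/m1.png

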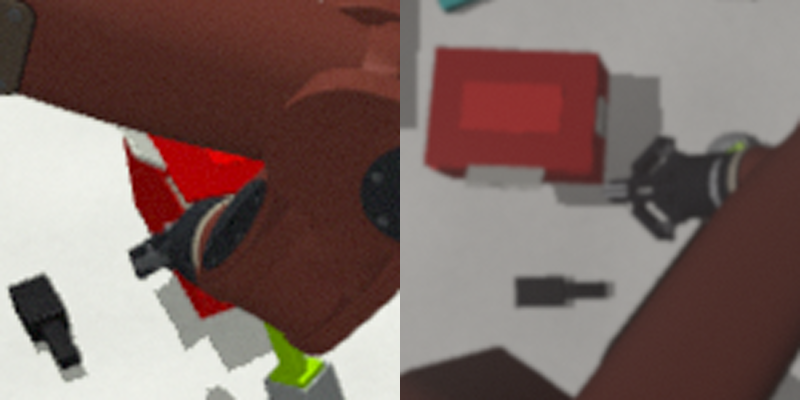

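```bash
python3 -m pendant '[[0,0.2,0,0,0,0],[0,0.2,0,0,0,0],[0,0.2,0,0,0,0],[0,0.2,0,0,0,0],[0.01,0.1,0,0,0,0],[0,0,0.1,0,0,0],[0,0,0.1,0,0,0],[0,0,0.1,0,0,0]]'; python3 -m pendant '[[0,0,0.1,0,0,0],[0,0,0.1,0,0,0],[0,0,0.1,0,0,0],[0.02,0,0.1,0,0,0],[0.03,0,0.1,0,0,0],[0.03,0,0.1,0,0,0],[0.03,0,0.1,0,0,0],[0.04,0,0.1,0,0,0]]'; python3 - <<'E'
from rv import *
rows([0,.82,-.57],[1,0,0],8)
a=read_camera("side");b=read_camera("top")
c=lambda im,x,y,w,h:cv2.resize(im["image"][y:y+h,x:x+w],(400,400),interpolation=cv2.INTER_CUBIC)
cv2.imwrite("pics/m2.png",np.hstack([c(a,220,70,130,130),c(b,200,140,150,150)]))
E
```

```text
time: 6.5
position: [0.4185, 0.2118, 0.1715]
tool_rot: [0.627, -0.624, -0.328, -0.331]
ft_force: [-0.1, -0.2, -1.5]
opening: -0.001
grip_force: 0.7
time: 7.3
position: [0.4336, 0.2125, 0.251]
tool_rot: [0.627, -0.624, -0.329, -0.331]
ft_force: [-0.7, 0.9, -0.1]
opening: -0.001
grip_force: 0.0
y sign 1 total deg 179.7 row share/8 [-0.    -0.411  0.283] pos [0.4336 0.2125 0.251 ] J [-0.39 -0.19 -0.42  1.84  0.87 -2.2 ]
y sign -1 total deg 0.5 row share/8 [-0.001  0.001 -0.   ] pos [0.4336 0.2125 0.251 ] J [-0.39 -0.19 -0.42  1.84  0.87 -2.2 ]
```

View pics/m2.png

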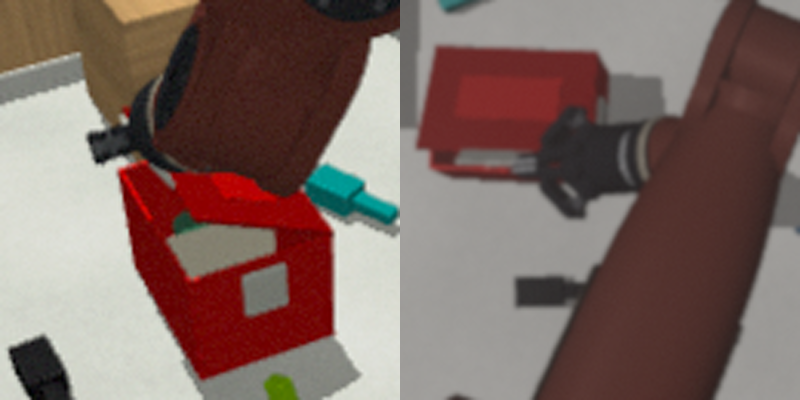

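```bash
python3 -m pendant '[[-0.25,0,0,0,0,0],[-0.2,0,0,0,0,0],[0,0,-0.3,0,0,0],[0,0,-0.28,0,0,0],[0.2,0,0,0,0,0],[0.2,0,0.05,0,0,0],[0.1,0,0.1,0,0,0],[0.1,0,0.15,0,0,0]]'; python3 -m pendant '[[0.1,0,0.12,0,0,0],[0.1,0,0.12,0,0,0],[0.1,0,0.12,0,0,0],[0.12,0,0.08,0,0,0],[0.12,0,0.08,0,0,0],[0.12,0,0.08,0,0,0],[0.12,0,0.06,0,0,0],[0.12,0,0.06,0,0,0]]'; python3 - <<'E'
from rv import *
rows([0,.82,-.57],[1,0,0],8)
a=read_camera("side");b=read_camera("top")
c=lambda im,x,y,w,h:cv2.resize(im["image"][y:y+h,x:x+w],(400,400),interpolation=cv2.INTER_CUBIC)
cv2.imwrite("pics/m3.png",np.hstack([c(a,220,60,130,130),c(b,200,140,150,150)]))
E
```

```text
time: 8.2
position: [0.4479, 0.2126, 0.2212]
tool_rot: [0.627, -0.624, -0.33, -0.33]
ft_force: [-0.2, 0.1, -1.4]
opening: -0.003
grip_force: 0.7
time: 9.0
position: [0.5384, 0.2125, 0.2938]
tool_rot: [0.627, -0.624, -0.329, -0.33]
ft_force: [-0.9, -0.8, -1.4]
opening: -0.0
grip_force: 0.5
y sign 1 total deg 179.8 row share/8 [ 0.    -0.411  0.284] pos [0.5384 0.2125 0.2938] J [-0.31  0.09 -0.07  1.84  0.9  -2.09]
y sign -1 total deg 0.5 row share/8 [-0.001  0.001 -0.   ] pos [0.5384 0.2125 0.2938] J [-0.31  0.09 -0.07  1.84  0.9  -2.09]
```

View pics/m3.png

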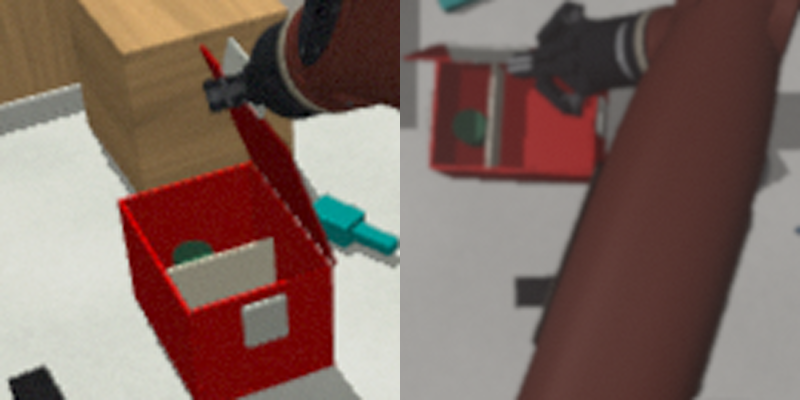

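```bash
python3 -m pendant '[[0.12,0,0.03,0,0,0],[0.12,0,0.03,0,0,0],[0.12,0,0.0,0,0,0],[0.12,0,0,0,0,0],[0.12,0,0,0,0,0],[0.12,0,-0.02,0,0,0],[0.1,0,-0.02,0,0,0],[0.06,0,-0.02,0,0,0]]'; python3 -m pendant '[[-0.1,0,0,0,0,0],[-0.2,0,0,0,0,0],[-0.3,0,0,0,0,0],[-0.3,-0.1,0.1,0,0,0],[-0.3,-0.3,0.1,0,0,0],[-0.2,-0.3,0.1,0,0,0],[0,-0.4,0,0,0,0],[0,-0.4,0,0,0,0]]'; python3 - <<'E'
from rv import *
a=read_camera("side");b=read_camera("top")
c=lambda im,x,y,w,h:cv2.resize(im["image"][y:y+h,x:x+w],(400,400),interpolation=cv2.INTER_CUBIC)
cv2.imwrite("pics/m4.png",np.hstack([c(a,220,60,130,130),c(b,200,130,150,150)]))
for ph in (0,.5,.9): print(ph)
# target: scoop axis grasp: tool z = -axis, closing along scoop y
z=-np.array([-.165,.261,.951]);x=np.array([-.509,.803,-.309]);y=np.cross(-z,x)
rows(z,y,8);rows(z,x,8)
E
```

```text
time: 9.9
position: [0.6262, 0.2124, 0.2935]
tool_rot: [0.627, -0.624, -0.329, -0.331]
ft_force: [-0.7, -1.0, 1.0]
opening: 0.0
grip_force: 0.8
time: 10.7
position: [0.4878, 0.0651, 0.3171]
tool_rot: [0.627, -0.626, -0.323, -0.331]
ft_force: [-1.0, 0.2, -0.1]
opening: 0.002
grip_force: 0.0
0
0.5
0.9
y sign 1 total deg 79.1 row share/8 [-0.198 -0.056  0.077] pos [0.4885 0.0633 0.3151] J [-0.62  0.12 -0.03  2.11  0.74 -2.46]
y sign -1 total deg 149.1 row share/8 [-0.036  0.132 -0.391] pos [0.4885 0.0633 0.3151] J [-0.62  0.12 -0.03  2.11  0.74 -2.46]
y sign 1 total deg 85.6 row share/8 [-0.163  0.036 -0.17 ] pos [0.4885 0.0633 0.3151] J [-0.62  0.12 -0.03  2.11  0.74 -2.46]
y sign -1 total deg 138.2 row share/8 [-0.142 -0.136  0.33 ] pos [0.4885 0.0633 0.3151] J [-0.62  0.12 -0.03  2.11  0.74 -2.46]
```

View pics/m4.png

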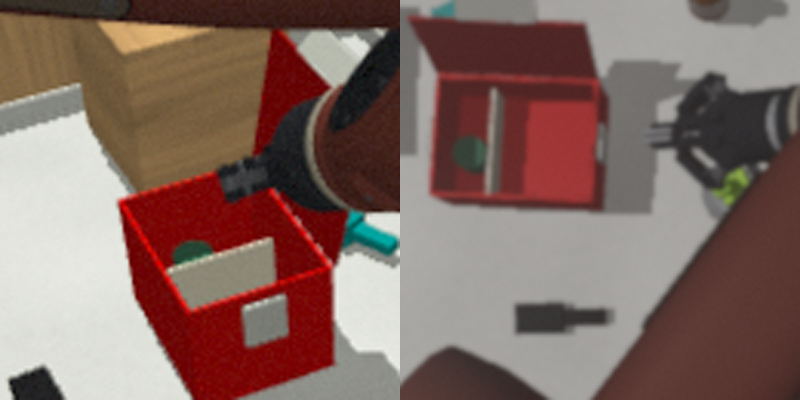

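The flap now stands past upright: in the top crop it lies beyond the rear rim, with no contact. I refine the scoop pose from the unobstructed first pictures.

```bash
cat >> fit.py <<'E'
def softlime(im):
    f=im.astype(float); g=(f[...,1]-f[...,0]); 
    return g
def fitscoop(P,roi,v0,verbose=True,parts=[box(.04,.03,.056,.06),box(.022,.016,.06,.115)]):
    M={}
    for n in P:
        x0,y0,x1,y1=roi[n]; g=P[n]["image"][y0:y1,x0:x1].astype(float); d=g[...,1]-g[...,0]
        M[n]=((d>40)&(g[...,1]>g[...,2]+5)).astype(float)
    B=lambda m:cv2.GaussianBlur(m,(0,0),1)
    def c(v,d=None):
        T,r=holder_pose(v); return sum(np.abs(B(sil(P[n],T,r,parts,roi[n]))-B(M[n])).sum()/M[n].sum() for n in P)
    b=min((minimize(c,[v0[0],v0[1],y],method="Nelder-Mead",options=dict(initial_simplex=[[v0[0],v0[1],y],[v0[0]+.015,v0[1],y],[v0[0],v0[1]+.015,y],[v0[0],v0[1],y+.3]])) for y in v0[2]+np.arange(-.6,.61,.3)),key=lambda b:b.fun)
    return b.x,b.fun,M
E
python3 - <<'E'
from fit import *
P={n:read_camera(n) for n in("top","side")}
for n in P: P[n]["image"]=cv2.imread(f"pics/{n}0.png")
roi={"top":(300,170,360,230),"side":(285,170,355,240)}
v,c,M=fitscoop(P,roi,[.46,-.03,2.1]);T,r=holder_pose(v)
print(v.round(4),c,{n:M[n].sum() for n in M},"grip",(T+r[:,2]*.092).round(4),"axis",r[:,2].round(3))
for n in P: # separate
    w,c2,_=fitscoop({n:P[n]},roi,v);print(n,w.round(4),round(c2,3))
out=[]
for n in P:
    x0,y0,x1,y1=roi[n];im=cv2.resize(P[n]["image"][y0:y1,x0:x1],(560,560),interpolation=cv2.INTER_NEAREST);k=560/(x1-x0)
    for b in [box(.04,.03,.056,.06),box(.022,.016,.06,.115)]:
        h=cv2.convexHull(((proj(P[n],b@r.T+T)-[x0-.5,y0-.5])*k).astype(np.int32));cv2.polylines(im,[h],True,(0,0,255),1)
    a=np.linspace(0,6.28,60);q=np.c_[v[0]+.045*np.cos(a),v[1]+.045*np.sin(a),0*a];cv2.polylines(im,[((proj(P[n],q)-[x0-.5,y0-.5])*k).astype(np.int32)],True,(255,0,0),1)
    out.append(cv2.resize(im,(400,400)))
cv2.imwrite("pics/ov.png",np.hstack(out))
E
```

```text
[ 0.4632 -0.0315  2.0881] 0.5661524413748996 {'top': np.float64(88.0), 'side': np.float64(275.0)} grip [ 0.4566 -0.0198  0.1135] axis [-0.153  0.269  0.951]
top [ 0.466  -0.0318  2.1806] 0.395
side [ 0.4599 -0.0319  1.9318] 0.102
```

View pics/ov.png

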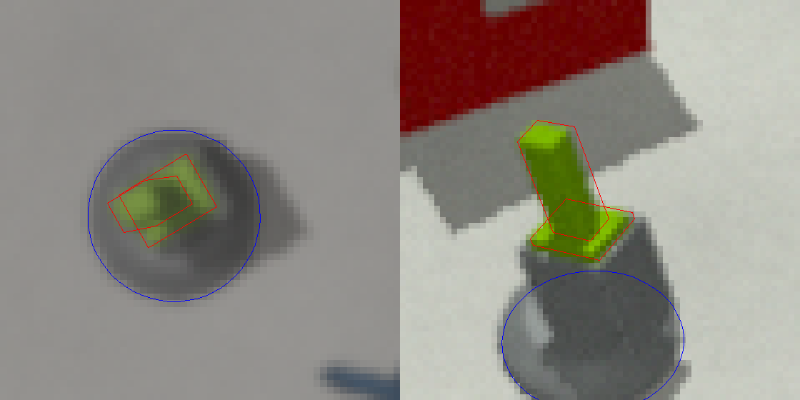

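```bash
python3 - <<'E'
from fit import *
P={n:read_camera(n) for n in("top","side")}
for n in P: P[n]["image"]=cv2.imread(f"pics/{n}0.png")
roi={"top":(300,170,360,230),"side":(285,170,355,240)}
v,c,M=fitscoop(P,roi,[.46,-.03,2.1])
parts=[box(.04,.03,.056,.06),box(.022,.016,.06,.115)];B=lambda m:cv2.GaussianBlur(m,(0,0),1)
def pose(w):
    T,_=holder_pose(w); return T,(R.from_euler("z",w[2])*R.from_euler("y",.314)*R.from_euler("xy",w[7:9])).as_matrix()
def cost(w):
    T,r=pose(w);s=0
    for i,n in enumerate(P):
        Q=dict(P[n]);Q["cx"]=P[n]["cx"]+w[3+2*i];Q["cy"]=P[n]["cy"]+w[4+2*i]
        s+=np.abs(B(sil(Q,T,r,parts,roi[n]))-B(M[n])).sum()/M[n].sum()
    return s+.03*np.sum(np.square(w[3:7]))+30*np.sum(np.square(w[7:9]))
for y in(1.93,2.06,2.18):
    w0=np.r_[v[:2],y,np.zeros(6)];S=np.vstack([w0]+[w0+d for d in np.diag([.008,.008,.15,.6,.6,.6,.6,.04,.04])])
    b=minimize(cost,w0,method="Nelder-Mead",options=dict(initial_simplex=S,maxiter=1500));w=b.x;T,r=pose(w)
    print(round(b.fun,3),w.round(3),"grip",(T+r[:,2]*.092).round(4),"axis",r[:,2].round(3),"x",r[:,0].round(3))
E
```

```text
0.532 [ 0.462 -0.031  2.068  0.182 -0.327 -0.212  0.332 -0.    -0.003] grip [ 0.4561 -0.0197  0.1136] axis [-0.146  0.268  0.952] x [-0.454  0.837 -0.306]
0.544 [ 4.640e-01 -3.100e-02  2.108e+00  3.600e-02 -2.640e-01 -2.120e-01
  1.320e-01 -4.000e-03 -1.000e-03] grip [ 0.4565 -0.0196  0.1135] axis [-0.161  0.262  0.951] x [-0.487  0.818 -0.308]
0.555 [ 0.464 -0.03   2.151  0.447 -0.228 -0.283  0.191 -0.    -0.006] grip [ 0.4565 -0.0191  0.1137] axis [-0.166  0.253  0.953] x [-0.522  0.797 -0.303]
```

```bash
cat > tgt.py <<'E'
from rv import *
ax=np.array([-.152,.268,.951]);ax/=np.linalg.norm(ax)
yy=np.array([-np.sin(2.08),np.cos(2.08),0]); grip=np.array([.4563,-.0196,.1136])
E
python3 - <<'E'
from tgt import *
rows(-ax,yy,10)
pre=grip+.081*ax;print("pre",pre.round(4),((pre-read_state()["position"])/.1).round(3))
E
```

```text
y sign 1 total deg 77.9 row share/10 [-0.159 -0.041  0.055] pos [0.488  0.0675 0.3169] J [-0.61  0.11 -0.03  2.11  0.74 -2.46]
y sign -1 total deg 152.3 row share/10 [-0.026  0.108 -0.32 ] pos [0.488  0.0675 0.3169] J [-0.61  0.11 -0.03  2.11  0.74 -2.46]
pre [0.444  0.0021 0.1907] [-0.44  -0.654 -1.262]
```

```bash
python3 -m pendant '[[-0.04,-0.06,0,-0.159,-0.041,0.055],[-0.04,-0.06,0,-0.159,-0.041,0.055],[-0.04,-0.06,0,-0.159,-0.041,0.055],[-0.04,-0.06,0,-0.159,-0.041,0.055],[-0.04,-0.06,0,-0.159,-0.041,0.055],[-0.04,-0.06,0,-0.159,-0.041,0.055],[-0.04,-0.06,-0.1,-0.159,-0.041,0.055],[-0.04,-0.06,-0.1,-0.159,-0.041,0.055]]' -0.2; python3 - <<'E'
from tgt import *
rows(-ax,yy,4)
pre=grip+.081*ax;print("pre",pre.round(4),((pre-read_state()["position"])/.1).round(3))
E
```

```text
time: 11.8
position: [0.4564, 0.0195, 0.2979]
tool_rot: [0.837, -0.545, 0.046, -0.008]
ft_force: [-1.1, 0.3, -0.5]
opening: 0.6
grip_force: 0.0
y sign 1 total deg 15.2 row share/4 [-0.078 -0.018  0.026] pos [0.4564 0.0195 0.2979] J [-0.23 -0.42 -0.26  1.64 -0.02 -2.22]
y sign -1 total deg 174.2 row share/4 [ 0.11  -0.151 -0.95 ] pos [0.4564 0.0195 0.2979] J [-0.23 -0.42 -0.26  1.64 -0.02 -2.22]
pre [0.444  0.0021 0.1907] [-0.124 -0.174 -1.072]
```

```bash
python3 -m pendant '[[-0.02,-0.03,-0.13,-0.078,-0.018,0.026],[-0.02,-0.03,-0.13,-0.078,-0.018,0.026],[-0.02,-0.03,-0.13,-0.078,-0.018,0.026],[-0.02,-0.03,-0.13,-0.078,-0.018,0.026],[-0.02,-0.03,-0.15,0,0,0],[-0.02,-0.03,-0.15,0,0,0],[0,0,-0.15,0,0,0],[0,0,-0.1,0,0,0]]'; python3 - <<'E'
from fit import *
from tgt import *
rows(-ax,yy,4)
s=read_state();p=np.array(s["position"]);tz=R.from_quat(s["tool_rot"]).as_matrix()[:,2]
g=grip-.019*ax;print("to grasp",((g-p)/.1).round(3))
P={n:read_camera(n) for n in("top","side")};out=[]
roi={"top":(290,160,360,230),"side":(275,150,355,230)}
for n in P:
    x0,y0,x1,y1=roi[n];im=cv2.resize(P[n]["image"][y0:y1,x0:x1],(400,400),interpolation=cv2.INTER_NEAREST);k=400/(x1-x0)
    q=((proj(P[n],np.array([p,p+.08*tz]))-[x0-.5,y0-.5])*k).astype(int);cv2.line(im,q[0].tolist(),q[1].tolist(),(0,0,255),1)
    out.append(im)
cv2.imwrite("pics/pre.png",np.hstack(out))
E
```

```text
time: 12.6
position: [0.4437, 0.0018, 0.1887]
tool_rot: [0.852, -0.501, 0.132, 0.076]
ft_force: [0.6, 0.3, 0.1]
opening: 0.599
grip_force: 0.0
y sign 1 total deg 0.4 row share/4 [-0.002 -0.001  0.001] pos [0.4437 0.0018 0.1887] J [-0.12 -0.6  -0.61  1.37 -0.24 -2.22]
y sign -1 total deg 179.8 row share/4 [ 0.15  -0.265 -0.951] pos [0.4437 0.0018 0.1887] J [-0.12 -0.6  -0.61  1.37 -0.24 -2.22]
to grasp [ 0.155 -0.265 -0.932]
```

View pics/pre.png

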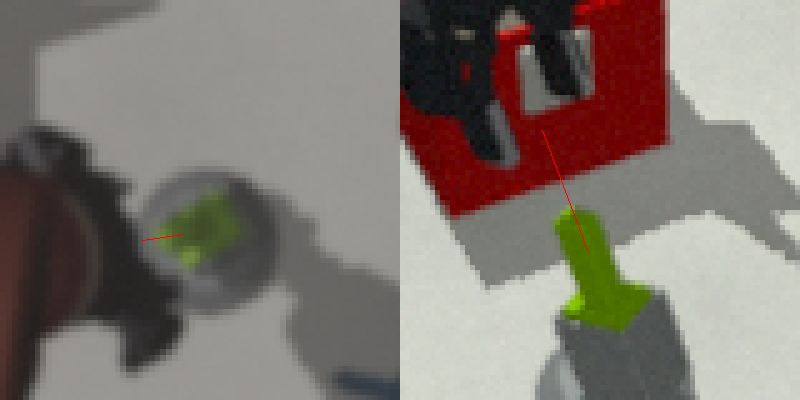

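```bash
python3 -m pendant '[[0.019,-0.033,-0.116,0,0,0],[0.019,-0.033,-0.116,0,0,0],[0.019,-0.033,-0.116,0,0,0],[0.019,-0.033,-0.116,0,0,0],[0.019,-0.033,-0.116,0,0,0],[0.019,-0.033,-0.116,0,0,0],[0.02,-0.033,-0.116,0,0,0],[0.02,-0.034,-0.118,0,0,0]]'; python3 -m pendant '[[0,0,0,0,0,0],[0,0,0,0,0,0],[0,0,0,0,0,0],[0,0,0,0,0,0],[0,0,0,0,0,0],[0,0,0,0,0,0],[0,0,0,0,0,0],[0,0,0,0,0,0]]' 1 25;  python3 - <<'E'
from tgt import *
rows(-ax,yy,4); s=read_state();print(np.round(s["ft_force"],1),np.round(s["ft_torque"],2))
E
```

```text
time: 13.5
position: [0.4599, -0.0261, 0.0957]
tool_rot: [0.851, -0.502, 0.132, 0.077]
ft_force: [0.3, -0.5, 0.1]
opening: 0.599
grip_force: 0.0
time: 14.3
position: [0.4599, -0.0258, 0.0971]
tool_rot: [0.851, -0.502, 0.133, 0.077]
ft_force: [-0.5, 1.6, 2.5]
opening: 0.186
grip_force: 29.3
y sign 1 total deg 0.4 row share/4 [-0.002 -0.001  0.002] pos [ 0.4599 -0.0258  0.0971] J [-0.19 -0.56 -0.75  1.18 -0.23 -2.28]
y sign -1 total deg 179.7 row share/4 [ 0.15  -0.265 -0.951] pos [ 0.4599 -0.0258  0.0971] J [-0.19 -0.56 -0.75  1.18 -0.23 -2.28]
[-0.5  1.6  2.5] [ 0.38  0.2  -0.06]
```

```bash
python3 -m pendant '[[-0.003,0.005,0.02,0,0,0],[-0.003,0.005,0.02,0,0,0],[-0.005,0.008,0.028,0,0,0],[-0.005,0.008,0.028,0,0,0],[-0.005,0.008,0.028,0,0,0],[-0.005,0.008,0.028,0,0,0],[-0.005,0.008,0.028,0,0,0],[-0.005,0.008,0.028,0,0,0]]';  python3 - <<'E'
from fit import *
from tgt import *
s=read_state();print(np.round(s["ft_force"],1),np.round(s["ft_torque"],2))
P={n:read_camera(n) for n in("top","side")}
for n in P: 
    cv2.imwrite(f"pics/ext_{n}.png",P[n]["image"])
    i=P[n]["image"].astype(int);o=cv2.imread(f"pics/{n}0.png").astype(int)
    # chrome foot ring pixels: difference in holder's lower right part
    f=proj(P[n],[[.4632,-.0315,0],[.4632,-.0765,0],[.5082,-.0315,0]]).round().astype(int);print(n,f.tolist())
    for u,v in f: print(np.abs(i-o)[v-4:v+5,u-4:u+5].mean().round(1),end=" ")
E
```

```text
time: 15.1
position: [0.4561, -0.02, 0.1178]
tool_rot: [0.851, -0.502, 0.132, 0.077]
ft_force: [0.3, 0.2, -0.5]
opening: 0.181
grip_force: 28.9
[ 0.3  0.2 -0.5] [ 0.29  0.2  -0.  ]
top [[326, 202], [339, 202], [326, 189]]
20.2 2.3 6.6 side [[318, 229], [326, 240], [332, 223]]
5.7 7.8 8.9
```

```bash
python3 -m pendant '[[-0.006,0.011,0.04,0,0,0],[-0.006,0.011,0.04,0,0,0],[-0.006,0.011,0.04,0,0,0],[-0.006,0.011,0.04,0,0,0],[-0.008,0.015,0.053,0,0,0],[-0.008,0.015,0.053,0,0,0],[-0.01,0.018,0.062,0,0,0],[-0.01,0.018,0.062,0,0,0]]';python3 -m pendant '[[-0.01,0.02,0.07,0,0,0],[-0.01,0.03,0.12,0,0,0],[0,0.03,0.12,0,0,0],[0,0.03,0.12,0,0,0],[0,0.03,0.12,0,0,0],[0,0.03,0.12,0,0,0],[0,0.03,0.12,0,0,0],[0,0.03,0.12,0,0,0]]';  python3 - <<'E'
from fit import *
from tgt import *
s=read_state();print(np.round(s["ft_force"],1),np.round(s["ft_torque"],2))
rows([0,0,-1],yy,8)
P={n:read_camera(n) for n in("top","side")};im=[]
for n in P: 
    for u in (cv2.imread(f"pics/{n}0.png"),P[n]["image"]):
        c=(300,178,352,230) if n=="top" else (285,150,365,250)
        im.append(cv2.resize(u[c[1]:c[3],c[0]:c[2]],(400,300) if n=="top" else (240,300),interpolation=cv2.INTER_CUBIC))
im=[cv2.resize(a,(300,300)) for a in im]
cv2.imwrite("pics/ext.png",np.vstack([np.hstack(im[:2]),np.hstack(im[2:])]))
E
```

```text
time: 16.0
position: [0.4501, -0.0089, 0.1571]
tool_rot: [0.851, -0.502, 0.132, 0.077]
ft_force: [-0.1, 0.7, -0.5]
opening: 0.181
grip_force: 28.9
time: 16.8
position: [0.4481, 0.0142, 0.2486]
tool_rot: [0.851, -0.502, 0.132, 0.077]
ft_force: [1.6, 0.2, -0.5]
opening: 0.183
grip_force: 28.9
[ 1.6  0.2 -0.5] [0.33 0.13 0.03]
y sign 1 total deg 17.6 row share/8 [0.043 0.024 0.001] pos [0.4481 0.0142 0.2486] J [-0.09 -0.55 -0.47  1.48 -0.25 -2.19]
y sign -1 total deg 179.7 row share/8 [ 0.038 -0.066 -0.493] pos [0.4481 0.0142 0.2486] J [-0.09 -0.55 -0.47  1.48 -0.25 -2.19]
```

View pics/ext.png

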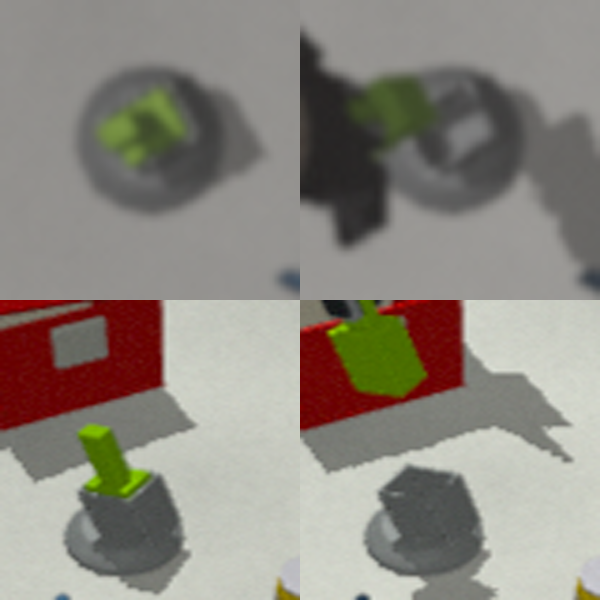

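The chrome holder sits unchanged in both views (top ≈(326,202)), and the lime scoop is free in the gripper. Now I turn it upright and carry it above the bay.

```bash
python3 -m pendant '[[0.083,0.24,0.04,0.043,0.024,0],[0.083,0.24,0.04,0.043,0.024,0],[0.083,0.24,0.02,0.043,0.024,0],[0.083,0.24,0,0.043,0.024,0],[0.083,0.24,0,0.043,0.024,0],[0.083,0.24,0,0.043,0.024,0],[0.083,0.24,0,0.043,0.024,0],[0.083,0.24,0,0.043,0.024,0]]'; cat > held.py <<'E'
from fit import *
from rv import *
# fit held scoop: free small tilt a,b about world x,y, yaw and position; side+top bowl silhouettes (visible lime)
def held():
    s=read_state();p=np.array(s["position"]);C=R.from_quat(s["tool_rot"]);out={}
    P={n:read_camera(n) for n in("top","side")}
    M={}; roi={}
    for n in P:
        c=proj(P[n],p-[0,0,.05])[0].astype(int);roi[n]=(c[0]-35,c[1]-40,c[0]+35,c[1]+40);x0,y0,x1,y1=roi[n]
        g=P[n]["image"][y0:y1,x0:x1].astype(float);M[n]=((g[...,1]-g[...,0]>40)&(g[...,1]>g[...,2]+5)).astype(float)
    print({n:M[n].sum() for n in M});B=lambda m:cv2.GaussianBlur(m,(0,0),1)
    base=C*R.from_euler("x",np.pi)
    def pose(w):
        r=(R.from_rotvec([w[2],w[3],w[4]])*base).as_matrix();return p+r@np.array([w[0],w[1],-.074+w[5]]),r
    n="side"
    def cost(w):
        T,r=pose(w);return np.abs(B(sil(P[n],T,r,[box(.04,.03,0,.06)],roi[n]))-B(M[n])).sum()/M[n].sum()+20*np.sum(np.square(w[:2]))*100+5*np.sum(np.square(w[2:5]))
    S=np.vstack([np.zeros(6)]+list(np.diag([.005,.005,.06,.06,.1,.006])))
    b=minimize(cost,np.zeros(6),method="Nelder-Mead",options=dict(initial_simplex=S,maxiter=1500))
    print(round(b.fun,3),b.x.round(3),"origin",pose(b.x)[0].round(4),"axis",pose(b.x)[1][:,2].round(3))
    cv2.imwrite("pics/held.png",P["side"]["image"])
E
python3 - <<'E'
from held import *
rows([0,0,-1],[np.cos(.51),np.sin(.51),0],8);held()
E
```

```text
time: 17.7
position: [0.5147, 0.2069, 0.2569]
tool_rot: [0.861, -0.508, -0.002, -0.001]
ft_force: [-0.1, -0.4, -0.7]
opening: 0.182
grip_force: 28.9
y sign 1 total deg 179.7 row share/8 [-0.     0.001 -0.499] pos [0.5147 0.2069 0.2569] J [ 0.14 -0.03  0.01  1.61  0.   -1.93]
y sign -1 total deg 0.4 row share/8 [-0.001 -0.     0.001] pos [0.5147 0.2069 0.2569] J [ 0.14 -0.03  0.01  1.61  0.   -1.93]
{'top': np.float64(11.0), 'side': np.float64(405.0)}
0.217 [-0.001 -0.001  0.021  0.016 -0.012  0.003] origin [0.512  0.2095 0.1861] axis [ 0.018 -0.025  1.   ]
```

```bash
python3 -m pendant '[[0,0,-0.2,0,0,0],[0,0,-0.25,0,0,0],[0,0,-0.25,0,0,0],[0,0,-0.25,0,0,0],[0,0,-0.25,0,0,0],[0,0,-0.2,0,0,0],[0,0,-0.15,0,0,0],[0,0,-0.1,0,0,0]]'; python3 -m pendant '[[0,0,-0.02,0,0,0],[0,0,-0.02,0,0,0],[0,0,-0.02,0,0,0],[0,0,-0.01,0,0,0],[0,0,-0.01,0,0,0],[0,0,-0.01,0,0,0],[0,0,0,0,0,0],[0,0,0,0,0,0]]'
```

```text
time: 18.6
position: [0.5139, 0.2056, 0.0912]
tool_rot: [0.861, -0.508, -0.001, -0.0]
ft_force: [0.9, -0.6, -0.3]
opening: 0.18
grip_force: 28.9
time: 19.4
position: [0.5145, 0.206, 0.0836]
tool_rot: [0.861, -0.508, -0.001, -0.001]
ft_force: [0.1, -0.9, -0.3]
opening: 0.184
grip_force: 28.9
```

```bash
python3 -m pendant '[[0,0,-0.01,0,0,0],[0,0,-0.01,0,0,0],[0,0,-0.01,0,0,0],[0,0,-0.01,0,0,0],[0,0,0,0,0,0],[0,0,0,0,0,0],[0,0,0,0,0,0],[0,0,0,0,0,0]]'
```

```text
time: 20.2
position: [0.5145, 0.206, 0.0796]
tool_rot: [0.861, -0.508, -0.001, -0.001]
ft_force: [0.4, 0.0, -1.0]
opening: 0.184
grip_force: 28.9
```

```bash
python3 -m pendant '[[0,0,-0.01,0,0,0],[0,0,-0.01,0,0,0],[0,0,0,0,0,0],[0,0,0,0,0,0],[0,0,0,0,0,0],[0,0,0,0,0,0],[0,0,0,0,0,0],[0,0,0,0,0,0]]'
```

```text
time: 21.0
position: [0.515, 0.2059, 0.0789]
tool_rot: [0.861, -0.508, -0.0, -0.001]
ft_force: [-2.9, -1.6, 8.2]
opening: 0.185
grip_force: 30.3
```

```bash
python3 -m pendant '[[0,0,0.005,0,0,0],[0,0,0.003,0,0,0],[0,0,0,0,0,0],[0,0,0,0,0,0],[0,0,0,0,0,0],[0,0,0,0,0,0],[0,0,0,0,0,0],[0,0,0,0,0,0]]'; python3 -m pendant '[[0,0,0,0,0,0],[0,0,0,0,0,0],[0,0,0,0,0,0],[0,0,0,0,0,0],[0,0,0,0,0,0],[0,0,0,0,0,0],[0,0,0,0,0,0],[0,0,0,0,0,0]]' 0.1; python3 -m pendant '[[0,0,0.05,0,0,0],[0,0,0.1,0,0,0],[0,0,0.2,0,0,0],[0,0,0.3,0,0,0],[0,0,0.4,0,0,0],[0,0,0.4,0,0,0],[0,0,0.4,0,0,0],[0,0,0.4,0,0,0]]'
```

```text
time: 21.8
position: [0.5149, 0.206, 0.0789]
tool_rot: [0.861, -0.508, -0.0, -0.001]
ft_force: [-1.9, -1.1, 6.2]
opening: 0.185
grip_force: 29.8
time: 22.6
position: [0.5145, 0.206, 0.0783]
tool_rot: [0.861, -0.508, -0.001, -0.001]
ft_force: [-0.9, -0.2, 0.4]
opening: 0.453
grip_force: 0.0
time: 23.4
position: [0.5143, 0.2059, 0.3062]
tool_rot: [0.861, -0.508, -0.0, -0.001]
ft_force: [1.9, -0.9, 0.4]
opening: 0.448
grip_force: 0.0
```

```bash
python3 -m pendant '[[0,0,0.35,0,0,0],[0,0,0.35,0,0,0],[0.3,0.02,0,0,0,0],[0.3,0.03,0,0,0,0],[0.3,0.03,0,0,0,0],[0.3,0.03,0,0,0,0],[0.3,0.02,0,0,0,0],[0.3,0.02,0,0,0,0]]' 1; python3 - <<'E'
from fit import *
from rv import *
rows([0,0,-1],[np.cos(.51),np.sin(.51),0],8)
P={n:read_camera(n) for n in("top","side")}
# lime scoop in bay: standing model at origin
for n in P:
    cv2.imwrite(f"pics/placed_{n}.png",P[n]["image"])
    g=P[n]["image"].astype(float);m=((g[...,1]-g[...,0]>40)&(g[...,1]>g[...,2]+5)).astype(np.uint8)
    k,l,st,ce=cv2.connectedComponentsWithStats(m);print(n,[(st[i].tolist(),ce[i].round(1).tolist()) for i in range(1,k) if st[i,4]>8])
    r=R.from_euler("z",2.08).as_matrix();T=np.array([.5135,.207,.005])
    for b in (box(.04,.03,0,.06),box(.022,.016,.06,.115)): q=proj(P[n],b@r.T+T);print(q.min(0).round(1),q.max(0).round(1))
    # flap lip at theta
    for th in(1.7,1.8,1.85):
        w=R.from_euler("z",-.0374).apply(R.from_euler("y",th).apply([[-.15,.1,.005],[-.15,-.1,.005]])+[.075,0,.1305])+[.5156,.2343,0];print(th,proj(P[n],w).round(0).tolist())
E
```

```text
time: 24.2
position: [0.6891, 0.2197, 0.3716]
tool_rot: [0.861, -0.508, 0.001, -0.003]
ft_force: [1.2, 0.1, 1.2]
opening: -0.002
grip_force: 0.0
y sign 1 total deg 179.7 row share/8 [ 0.001  0.001 -0.499] pos [0.6891 0.2197 0.3716] J [ 0.13  0.73  1.15  1.99  0.   -1.95]
y sign -1 total deg 0.5 row share/8 [-0.001  0.001  0.001] pos [0.6891 0.2197 0.3716] J [ 0.13  0.73  1.15  1.99  0.   -1.95]
top [([256, 180, 7, 9, 33], [258.8, 184.0])]
[247.4 178.2] [264.4 193.8]
[248.  178.8] [258.7 188.5]
1.7 [[203.0, 140.0], [270.0, 142.0]]
1.8 [[204.0, 135.0], [271.0, 138.0]]
1.85 [[204.0, 133.0], [271.0, 135.0]]
side [([291, 142, 10, 15, 109], [295.5, 148.7])]
[289.1 152.6] [306.2 176.5]
[291.3 140.9] [301.5 160.1]
1.7 [[306.0, 68.0], [337.0, 101.0]]
1.8 [[311.0, 68.0], [342.0, 101.0]]
1.85 [[313.0, 68.0], [344.0, 101.0]]
```

```bash
python3 -m pendant '[[0,0,-0.1,0,0,0],[0,0,-0.15,0,0,0],[0,0,-0.15,0,0,0],[0,0,-0.15,0,0,0],[0,0,-0.15,0,0,0],[0,0,-0.15,0,0,0],[0,0,-0.15,0,0,0],[0,0,-0.05,0,0,0]]'
```

```text
time: 25.1
position: [0.6877, 0.2198, 0.2667]
tool_rot: [0.861, -0.508, 0.001, -0.003]
ft_force: [-0.3, -0.9, 0.4]
opening: 0.0
grip_force: 0.0
```

```bash
python3 -m pendant '[[-0.15,0,0,0,0,0],[-0.15,0,0,0,0,0],[-0.18,0,0,0,0,0],[-0.2,0,0,0,0,0],[-0.2,0,0,0,0,0],[-0.2,0,0,0,0,0],[-0.2,0,0,0,0,0],[-0.2,0,0,0,0,0]]';python3 - <<'E'
from fit import *
P={n:read_camera(n) for n in("top","side")}
for n in P: cv2.imwrite(f"pics/push_{n}.png",P[n]["image"])
for n in P:
  for d in search_frame(P[n],"flap_lip")[:1]+search_frame(P[n],"flap")[:1]: print(n,round(d["score"],2),np.round(d["position"],3))
E
```

```text
time: 25.9
position: [0.5399, 0.2198, 0.2682]
tool_rot: [0.861, -0.508, 0.002, -0.004]
ft_force: [1.3, 0.2, -0.0]
opening: -0.004
grip_force: 0.6
top 0.74 [0.548 0.178 0.206]
top 0.68 [0.556 0.177 0.2  ]
side 0.63 [0.52  0.203 0.266]
side 0.67 [0.519 0.203 0.262]
```

```bash
python3 -m pendant '[[-0.15,0,-0.05,0,0,0],[-0.15,0,-0.08,0,0,0],[-0.12,0,-0.1,0,0,0],[-0.1,0,-0.1,0,0,0],[-0.1,0,-0.12,0,0,0],[-0.08,0,-0.12,0,0,0],[-0.06,0,-0.12,0,0,0],[-0.04,0,-0.12,0,0,0]]'; python3 -m pendant '[[0,0,-0.1,0,0,0],[0,0,-0.1,0,0,0],[0,0,-0.1,0,0,0],[0,0,-0.1,0,0,0],[0,0,0,0,0,0],[0,0,0,0,0,0],[0,0,0,0,0,0],[0,0,0,0,0,0]]'
```

```text
time: 27.0
position: [0.4607, 0.2197, 0.1848]
tool_rot: [0.861, -0.508, 0.001, -0.003]
ft_force: [0.9, 0.4, 1.0]
opening: 0.003
grip_force: 0.2
time: 27.8
position: [0.4606, 0.2198, 0.1455]
tool_rot: [0.861, -0.508, 0.001, -0.003]
ft_force: [-0.5, -0.8, 0.1]
opening: 0.002
grip_force: 0.0
```

```bash
python3 -m pendant '[[0,0,-0.03,0,0,0],[0,0,-0.03,0,0,0],[0,0,-0.03,0,0,0],[0,0,-0.02,0,0,0],[0,0,0,0,0,0],[0,0,0,0,0,0],[0,0,0,0,0,0],[0,0,0,0,0,0]]'
```

```text
time: 28.6
position: [0.4604, 0.2198, 0.1354]
tool_rot: [0.861, -0.508, 0.001, -0.003]
ft_force: [-5.2, -1.8, 12.8]
opening: -0.0
grip_force: 6.6
```

```bash
python3 -m pendant '[[0,0,0.1,0,0,0],[0,0,0.2,0,0,0],[0,0,0.3,0,0,0],[0,0.3,0.3,0,0,0],[0,0.4,0.2,0,0,0],[0,0.4,0,0,0,0],[-0.1,0.4,0,0,0,0],[-0.1,0.4,0,0,0,0]]'; python3 -m pendant '[[-0.2,0.3,0,0,0,0],[-0.2,0.3,0,0,0,0],[-0.2,0.3,0,0,0,0],[-0.2,0.3,0,0,0,0],[0,0,0,0,0,0],[0,0,0,0,0,0],[0,0,0,0,0,0],[0,0,0,0,0,0]]';python3 - <<'E'
from fit import *
P={n:read_camera(n) for n in("top","side")}
def pts(th):
    l=np.array([[0,.1,.005],[0,-.1,.005],[-.15,.1,.005],[-.15,-.1,.005]]);return R.from_euler("z",-.0374).apply(R.from_euler("y",th).apply(l)+[.075,0,.1305])+[.5156,.2343,0]
for n in P:
    o=cv2.imread(f"pics/{n}0.png").astype(int);i=P[n]["image"].astype(int);cv2.imwrite(f"pics/end_{n}.png",P[n]["image"])
    g=P[n]["image"];h=cv2.cvtColor(g,cv2.COLOR_BGR2HSV)
    # best theta by panel brightness: compare the red panel edge via hull of sticker
    red=((h[...,1]>150)&((h[...,0]<6)|(h[...,0]>174))).astype(np.uint8)
    k,l,st,ce=cv2.connectedComponentsWithStats(red);print(n,"red comps",[s.tolist() for s in st[1:] if s[4]>150])
    for th in(0,.05,.14): q=proj(P[n],pts(th));print(th,q.round(1).tolist())
    D=(np.abs(i-o).max(2)>35).astype(np.uint8);D=cv2.morphologyEx(D,cv2.MORPH_OPEN,np.ones((3,3)))
    k,l,st,_=cv2.connectedComponentsWithStats(D);print("changed",[s.tolist() for s in st[1:] if s[4]>15])
    sub=h[:, :]; b=((h[...,1]<70)&(h[...,2]>90))
    print("cream divider/rim pixels near",)
s=read_state();print(s["position"],s["ft_force"],s["time"])
E
```

```text
time: 29.4
position: [0.44, 0.4113, 0.2441]
tool_rot: [0.861, -0.508, 0.001, -0.003]
ft_force: [0.5, -0.0, 0.4]
opening: -0.002
grip_force: 0.0
time: 30.2
position: [0.361, 0.529, 0.244]
tool_rot: [0.861, -0.509, 0.001, -0.003]
ft_force: [-0.3, 0.4, -0.1]
opening: 0.001
grip_force: 0.0
top red comps [[212, 159, 62, 47, 2581]]
0 [[213.7, 157.3], [275.0, 159.5], [210.6, 203.1], [272.7, 205.5]]
0.05 [[213.7, 157.2], [275.1, 159.4], [210.1, 202.7], [272.4, 205.1]]
0.14 [[213.7, 157.1], [275.1, 159.3], [209.1, 201.7], [271.9, 204.1]]
changed [[62, 186, 18, 17, 140], [325, 194, 7, 11, 53], [318, 198, 5, 5, 24], [97, 205, 44, 41, 1356], [79, 218, 7, 12, 72], [198, 220, 156, 96, 2982], [59, 229, 224, 149, 3969], [129, 249, 10, 9, 45], [185, 249, 108, 68, 2110], [74, 281, 9, 35, 237], [92, 306, 5, 29, 118], [97, 313, 84, 87, 1907], [353, 344, 5, 6, 21], [357, 354, 52, 46, 958], [246, 377, 9, 15, 105], [308, 392, 8, 8, 35]]
cream divider/rim pixels near
side red comps [[259, 111, 69, 82, 3624]]
0 [[301.9, 111.0], [329.0, 145.9], [258.1, 123.5], [281.2, 161.2]]
0.05 [[302.0, 111.0], [329.1, 145.9], [257.8, 121.5], [281.0, 159.1]]
0.14 [[302.1, 111.0], [329.2, 145.8], [257.7, 117.7], [281.1, 155.3]]
changed [[6, 0, 62, 63, 1562], [136, 0, 35, 17, 479], [172, 0, 28, 6, 137], [175, 4, 42, 69, 1540], [144, 15, 40, 71, 1425], [0, 107, 52, 64, 1184], [258, 114, 25, 9, 105], [258, 124, 17, 27, 188], [279, 149, 31, 12, 150], [171, 151, 98, 178, 5350], [123, 181, 42, 26, 258], [306, 192, 19, 24, 277], [119, 215, 5, 14, 44], [5, 226, 12, 10, 60], [35, 234, 24, 9, 113], [126, 255, 9, 5, 39], [50, 278, 40, 16, 398], [89, 294, 5, 4, 18], [37, 367, 85, 33, 1394], [170, 386, 18, 7, 82]]
cream divider/rim pixels near
[0.36091447 0.52905477 0.24406861] [ 0.40417729 -0.02620333 -0.39683347] 30.3
```

```bash
python3 -c "
from bench import finish_job
print(finish_job())"
```

```text
the job is handed in; nothing more can be done
None
```

I lifted the flap fully open, drew the lime scoop out without shifting the chrome holder, stood it upright in the larger bay, shut the flap over it and handed the job in at about 30 s; no score came back, and I did not look inside again after shutting.

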